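Weigh a relay on the spring scale without letting the pointer jump

TASK

Take the relay out of the oak drawer by its carrying tab and hang it by its bail on the hook of the spring scale. Lower it slowly until the spring alone carries its whole weight, and only then let go, so that the pointer creeps to its reading and never jumps or bounces, and never press the hook down to the end of its travel. Leave the relay hanging still on the hook, and do not disturb the other things in the drawer and on the bench.

Things in the scene. Friction and masses are not known exactly. Their poses are not given: they have to be found in the camera images.
- relay_tab (a point): Centre of the relay's black carrying tab, 12 (x) x 22 (y) x 46 mm tall, on a 10 mm neck on top of the bail: grip it across its 12 mm. 159 mm above the relay's underside, 47 mm above the axis of the bail's cross bar. Axes are the relay's own, z up; a half turn about z makes no difference.
- relay_bar (a point): Middle of the axis of the bail's cross bar, a 6 mm steel wire along the relay's x that is to rest on the hook; 112 mm above the underside. Under it the bail leaves an opening 48 mm wide (x) and 51 mm high, open along the relay's y. The neck begins on this bar, the tab 24 mm above its axis.
- relay: The relay, the only thing in the drawer with bail and tab: black foot 66 (x) x 54 (y) x 10 mm, aluminium case 58 x 46 mm up to 58 mm, wire bail upright in the x-z plane, tab on top, 182 mm in all. Origin: centre of its underside. Its mass differs each time, 0.27 to 0.68 kg, and is not told.
- scale: The spring scale, fixed to the bench: grey base 140 (x) x 200 (y) x 16 mm, origin at its underside centre; a 26 mm square column at y = +60 mm, 328 mm high; on it a sprung carriage with pointer and a hook arm that stretches to the scale's -y, its upturned hook at y = -60 mm. Place and yaw differ each time.
- hook_seat (a point): Middle of the top face of the hook's flat seat (18 mm long in y); moves with the hook, 245 mm above the bench when unloaded; axes are the scale's. The hook is steel strip 22 mm wide (x), 5 mm thick. The bar is put on from the -y side, over the tip, relay x along scale x, and lies with its axis 3 mm above the seat.
- hook_tip (a point): Top of the hook's upturned tip, which leans outwards: 17 mm above the seat's top face and 17 mm to its -y side. On the seat's +y side the strip slopes up at 45 degrees to an arm whose top is 23 mm above the seat and which leads to the carriage; the carriage's near face is 99 mm from the seat's middle.
- hook (a joint): How far hook and pointer have gone down (m): 0 unloaded, end of travel 0.100. Soft, lightly damped spring, 80 N/m; the relay takes it 30 to 85 mm down. While the relay is held the hook just follows the bar: only the force on the gripper tells when the weight is carried. Over 0.08 m/s up or down is a jump; beyond 0.095 is the end of travel.
- drawer: The oak drawer, 260 (x) x 360 (y) x 50 mm high, walls 8 mm, fixed on the bench, floor 8 mm up, divided into 2 (x) by 3 (y) compartments; origin at the centre of its underside.
- cover: Bystander in the drawer: an empty aluminium relay cover, 66 x 54 x 48 mm, without bail or tab; origin under its centre.
- dial: Bystander in the drawer: black bakelite timer dial, 68 mm across, 28 mm high; origin under its centre.
- puller: Bystander in the drawer: red plastic fuse puller, 82 mm long, 14 mm high; origin at its underside.
- lug0: Bystander in the drawer: copper lug, 55 mm long, 14 mm high; origin at its underside.
- lug1: Bystander in the drawer: second copper lug, the same size; origin at its underside.
- driver: Bystander on the bench towards its far side: screwdriver lying down.
- tin: Bystander on the bench towards its far side: upright tin, 66 mm across, 90 mm high; origin under its centre.

How it is judged:
On the way, in this order (a step that is already met when the one before it is completed fails the run):
1. the relay is lifted clear of the drawer by the gripper (height (world z) of relay above 0.07 m and contact force between the fingers and relay above 0.5 N and contact force between relay and scale below 0.1 N), for 0.1 s.
2. the bail lies on the hook and weighs it down while the gripper still holds the relay (horizontal distance between relay_bar and hook_seat below 0.02 m and value of joint hook above 0.012 m and contact force between relay and scale above 0.5 N and contact force between the fingers and relay above 0.5 N), for 0.1 s.
At the end, for the whole second after the job is handed in: The relay hangs free, let go, upright within 0.15 rad, the bail's bar within 15 mm of the middle of the hook's seat and bearing on it with more than 1.5 N; the pointer is down by 20 to 95 mm and at rest (under 12 mm/s), the relay slower than 30 mm/s and more than 30 mm above the bench (distance between relay_bar and hook_seat below 0.015 m and contact force between relay and scale above 1.5 N and value of joint hook between 0.02 and 0.095 m and velocity of joint hook between -0.012 and 0.012 m/s and linear speed of relay below 0.03 m/s and angle between relay's own z axis and vertical below 0.15 rad and height (world z) of relay above 0.03 m and contact force between the fingers and relay below 0.1 N); the robot touches nothing.
It fails at once if the pointer jumps: the hook moves faster than 0.08 m/s, down or up (velocity of joint hook above 0.08 m/s or velocity of joint hook below -0.08 m/s).
It fails at once if the hook is pressed to the end of its travel (beyond 95 mm) (value of joint hook above 0.095 m).
It fails at once if the relay strikes or presses the scale with more than 15 N (contact force between relay and scale above 15 N).
It fails at once if the robot presses the scale itself with more than 10 N (contact force between any of the arm, the fingers and scale above 10 N).
It fails at once if another thing in the drawer or on the bench is moved by more than 20 mm (distance of any of cover, dial, puller, lug0, lug1, driver, tin from where it was at the start of the episode above 0.02 m).
It also fails if it takes over 58 s, if anything falls off the work surface, if the arm or the gripper's body presses on something with over 40 N, if the wrist force passes 120 N, or if a joint passes its speed limit or range.

ROBOT

A 6-joint arm with a two-finger parallel gripper is mounted at the origin on the work surface. World frame = base frame: x ahead of the robot, y to its left, z up, the work surface at z = 0. Lengths are in m, angles in rad, forces in N, time in s.
With the tool pointing down it reaches from about 0.35 to 1 m from the base axis. Payload 7.1 kg.
Tool frame: the origin (TCP) lies between the finger pads; the fingertips stand 22 mm ahead of it and the grasp point (between the pads) lies 3 mm ahead of it; x points along the fingers, y is the direction in which the jaws open and shut, and the axes are right-handed (so a half turn about x gives the same grasp; the last joint's range is limited). The gripper opens to 85 mm and grips with 20 to 120 N. Pads are 22 mm wide; open, the fingers measure 114 mm over their backs; the gripper's body (76 mm by 85 mm) begins 54 mm behind the grasp point. The pads swing forward as they close: fully open they stand 13 mm farther back than shut.
Start: joints at [-1.195, 0.423, 1.63, -0, 1.089, -0.019], TCP at [0.24, -0.577, 0.253] pointing down, gripper open.
Joint ranges: [-3, 3], [-0.9, 2.11], [0.09, 2.58], [-1.31, 4.45], [0.11, 2.69], [-2.54, 2.54]. Speed limits (rad/s): [2.39, 2.39, 3.01, 3.14, 3.14, 3.14].

INTERFACE

Orientations are given as a rotation vector (axis times angle).
In Python, from rig import manip gives the robot as it stands. The module is installed in compiled form; this text tells all that it offers. Calls block until the motion is done:
- manip.move_to(position, orientation): joint-space move of the TCP to a pose.
- manip.servo_line(position, orientation=None, rate=0.15): straight line of the TCP; orientation=None keeps the orientation; rate is the mean speed in m/s.
- manip.set_joints(angles): joint-space move.
- manip.command_gripper(opening, f_grip=None): finger opening in m; f_grip is the grip in N (None keeps the last); returns when the fingers have stopped.
- manip.hold(seconds).
- manip.solve_ik(position, orientation): joint angles nearest the present ones, or None.
- manip.camera(name): name is "scene" or "side" or "wrist"; returns a dict with "image" (400x640x3 uint8, red, green, blue), "fx", "fy", "cx", "cy" (pixels), "cam_to_world" (4x4, takes a point from camera to world coordinates); the wrist camera has in their place "mount" (4x4, takes a point from camera to tool coordinates, whose origin is the TCP and whose axes are the tool frame's). Camera axes: x right, y down, z forward; pixel columns grow to the right and rows downward; lengths in m; the calibration is good to about 2 mm. A picture is of the moment at which its call begins: read the wrist's pose just before it. There is no depth.
A pose or a line that the arm cannot do raises manip.IKError and nothing moves.
- manip.sign_off(): hands the job in, once; it reports no verdict.
Readings, each from a call of its own:
- manip.get_time(): time.
- manip.get_joint_positions(): joint angles.
- manip.get_joint_vel(): joint speeds.
- manip.get_tau(): joint torques, N m.
- manip.get_position(): TCP position.
- manip.get_ee_rot(): TCP orientation.
- manip.get_contact_force(): force on the tool from outside, world axes, zero at the start.
- manip.get_torque(): the same for the moment, N m.
- manip.get_width(): finger opening in m.
Only numpy, scipy, OpenCV 4.12 (cv2) and the standard library are available. Lean on these libraries where they do the work, as an engineer would, in place of code of your own. Each camera call takes 0.05 s, during which the arm holds its last target.

## Working session

There is one attempt and no reset: what is moved stays moved. The work goes in short steps, each a Python script; the robot and the scene stay as the last script left them, time stands still between calls to the robot, and variables do not carry over. Pictures are saved under pics/ and viewed, and the job is handed in when it is done.

```bash
mkdir -p pics; ls; python3 - <<'E'
from rig import manip
import cv2,numpy as np
for n in ["scene","side","wrist"]:
    if n=="wrist": print(manip.get_position(),manip.get_ee_rot())
    c=manip.camera(n)
    cv2.imwrite(f"pics/{n}0.png",c["image"][:,:,::-1])
    print(n,c["fx"],c["fy"],c["cx"],c["cy"]);print(np.round(c.get("cam_to_world",c.get("mount")),4).tolist())
print(manip.get_time(),manip.get_contact_force(),manip.get_width())
E
```

```text
pics
scene 404.2019101739629 404.2019101739629 318.5095319142737 202.73225813169046
[[0.0577, 0.6919, -0.7197, 1.2977], [0.9983, -0.0353, 0.046, -0.0541], [0.0064, -0.7211, -0.6928, 0.8385], [0.0, 0.0, 0.0, 1.0]]
side 516.5534014471601 516.5534014471601 323.77934463060507 196.5183325871715
[[0.9923, -0.0691, 0.1029, 0.5026], [-0.1238, -0.5117, 0.8502, -0.8883], [-0.0061, -0.8564, -0.5163, 0.7149], [0.0, 0.0, 0.0, 1.0]]
[ 0.24022965 -0.57645992  0.25261596] [ 2.00507231  0.4024839  -2.00554417]
wrist 307.8762514572454 307.8762514572454 314.9826819205126 201.70126979277433
[[0.0004, -0.2719, 0.9623, -0.12], [1.0, 0.0005, -0.0003, 0.0005], [-0.0004, 0.9623, 0.2719, -0.0699], [0.0, 0.0, 0.0, 1.0]]
0.15 [-0.33762802  0.49097958  0.13831852] 0.0853496931794636
```

View pics/scene0.png

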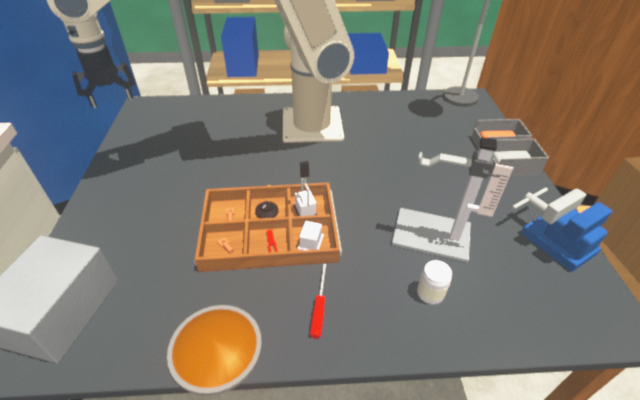

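View pics/side0.png

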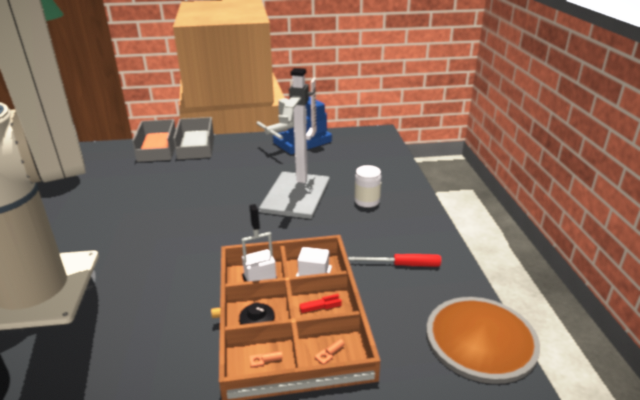

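View pics/wrist0.png

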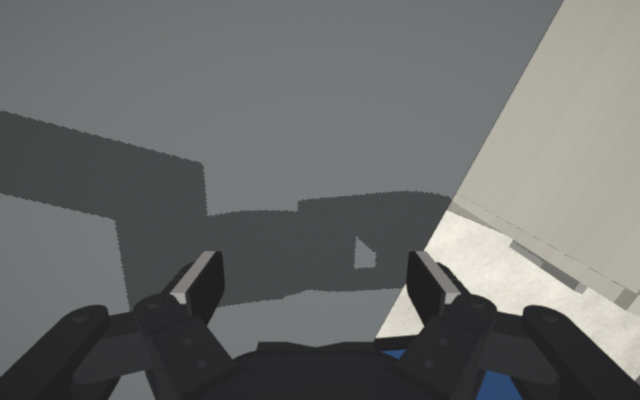

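The scene view has the relay at about (305,195) in the drawer and the scale base at (432,233) with its hook at (425,160). In the side view the relay is at (258,250) and the scale base at (296,193). I'll enlarge both areas.

```bash
python3 - <<'E'
import cv2
a=cv2.imread('pics/scene0.png');b=cv2.imread('pics/side0.png')
def s(im,x,y,w,h,k,n): cv2.imwrite('pics/'+n,cv2.resize(im[y:y+h,x:x+w],None,fx=k,fy=k,interpolation=cv2.INTER_CUBIC))
s(a,190,150,160,120,5,'c1.png'); s(a,385,130,160,120,5,'c2.png')
s(b,210,190,160,120,5,'c3.png'); s(b,230,60,160,160,3.75,'c4.png')
E
```

```text
(no output)
```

View pics/c1.png

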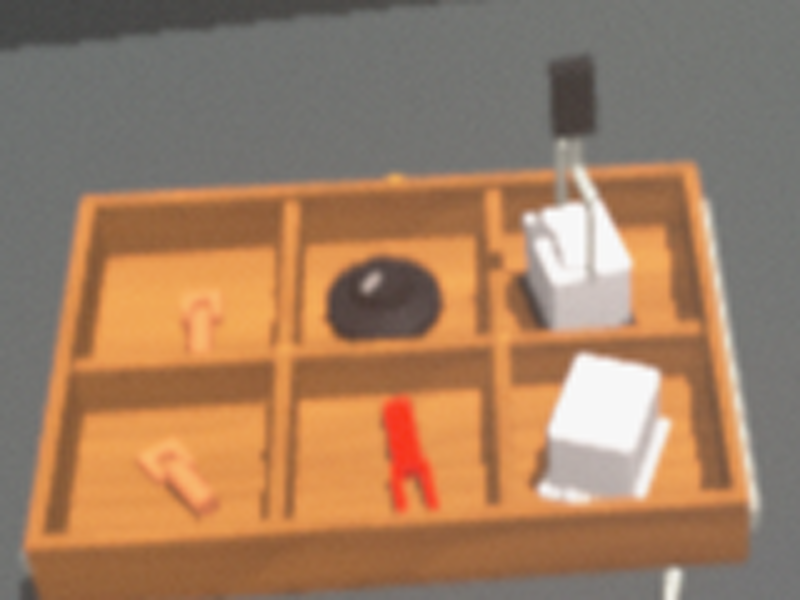

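View pics/c2.png

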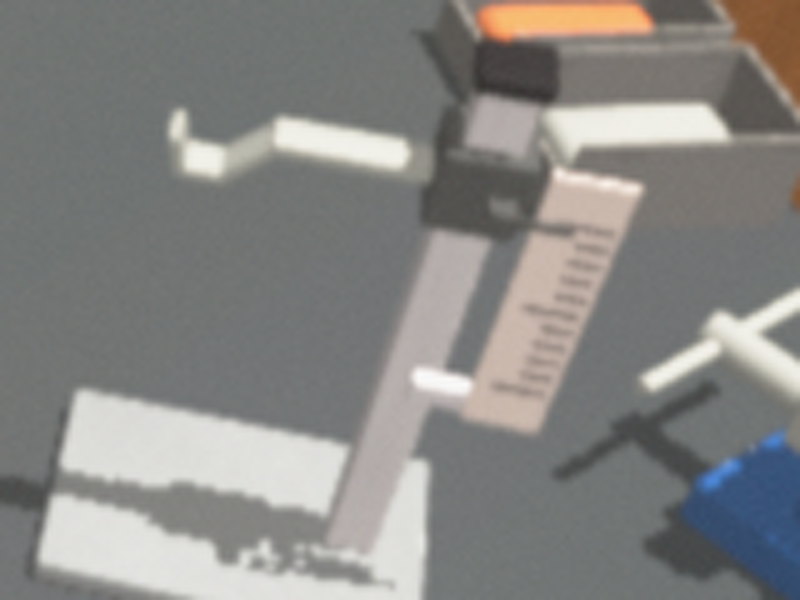

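View pics/c3.png

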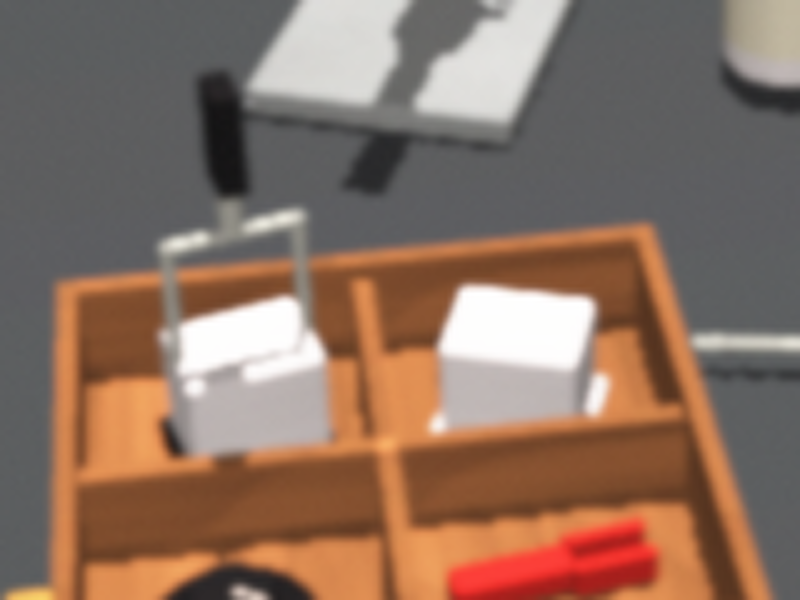

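View pics/c4.png

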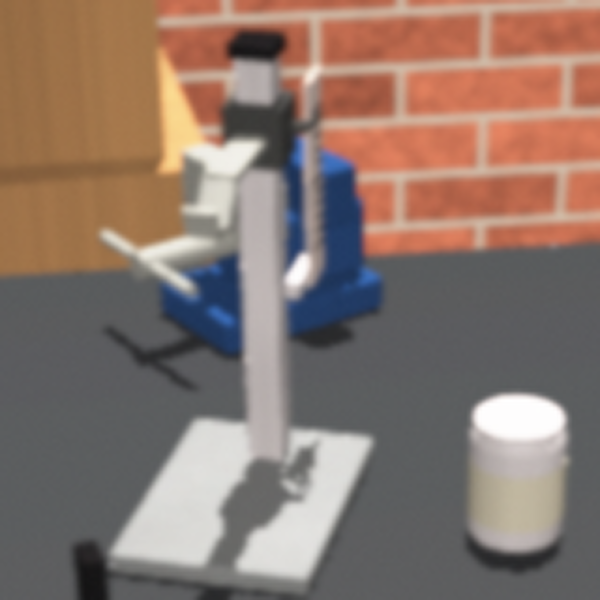

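```bash
cat > h.py <<'E'
import numpy as np, cv2
from scipy.spatial.transform import Rotation as R
from scipy.optimize import least_squares
CAM={'scene':(404.202,318.51,202.732,[[0.0577,0.6919,-0.7197,1.2977],[0.9983,-0.0353,0.046,-0.0541],[0.0064,-0.7211,-0.6928,0.8385],[0,0,0,1]]),
'side':(516.553,323.779,196.518,[[0.9923,-0.0691,0.1029,0.5026],[-0.1238,-0.5117,0.8502,-0.8883],[-0.0061,-0.8564,-0.5163,0.7149],[0,0,0,1]])}
def proj(cam,P):
    f,cx,cy,M=CAM[cam] if isinstance(cam,str) else cam
    p=(np.linalg.inv(np.array(M))@np.r_[P,1])[:3]
    return np.array([cx+f*p[0]/p[2],cy+f*p[1]/p[2]])
def W(q,P,z0=0):
    c,s=np.cos(q[2]),np.sin(q[2]); x,y,z=P
    return np.array([q[0]+c*x-s*y,q[1]+s*x+c*y,z+z0])
def fit(obs,q0,z0):
    f=lambda q:np.concatenate([proj(c,W(q,P,z0))-uv for c,P,uv in obs])
    r=least_squares(f,q0,loss='soft_l1'); return r.x,f(r.x).reshape(-1,2)
E
cat > fit1.py <<'E'
from h import *
np.set_printoptions(precision=4,suppress=True)
S='scene';D='side'
sc=[(S,(-.07,-.1,.016),(400,208)),(S,(-.07,.1,.016),(471,222)),(S,(.07,-.1,.016),(392.8,244)),(S,(0,-.077,.262),(421,152.4)),
(D,(-.07,-.1,.016),(259.9,209.9)),(D,(.07,-.1,.016),(312.7,214.7)),(D,(.07,.1,.016),(329.2,176.3)),(D,(-.07,.1,.016),(282.8,171.5))]
q,r=fit(sc,[.6,.3,0],0);print('scale',q);print(r)
print('seat',W(q,(0,-.06,.245)),'tip',W(q,(0,-.077,.262)))
for P in [(0,-.06,.245),(0,-.077,.262),(0,.06,.328)]: print(P,proj(S,W(q,P)),proj(D,W(q,P)))
re=[(S,(0,0,.159),(304.4,169.2)),(D,(0,0,.159),(254.4,217)),(D,(-.027,0,.112),(242.6,239)),(D,(.027,0,.112),(270.4,233)),
(D,(.029,-.023,.058),(275,262)),(D,(.029,.023,.058),(269,249.6)),(D,(-.029,.023,.058),(243,257)),
(S,(-.029,-.023,.058),(295,192.4)),(S,(.029,.023,.058),(315.4,202.4)),(S,(.029,-.023,.058),(299,207.6))]
q,r=fit(re,[.45,-.05,0.1],0.008);print('relay',q);print(r);print('tab',W(q,(0,0,.159),.008))
E
python3 fit1.py
```

```text
scale [ 0.5742  0.3055 -0.3461]
[[-0.3074 -0.6967]
 [-0.1768 -0.194 ]
 [-0.7306 -1.5066]
 [-0.6672  2.3267]
 [-0.1351 -3.3203]
 [ 0.5691 -1.8079]
 [ 0.9233 -1.1731]
 [-0.4515 -1.2892]]
seat [0.5539 0.2491 0.245 ] tip [0.5481 0.2331 0.262 ]
(0, -0.06, 0.245) [426.2594 161.7455] [286.7694 118.6579]
(0, -0.077, 0.262) [420.3328 154.7267] [284.3898 114.5675]
(0, 0.06, 0.328) [489.4225 141.5272] [298.9556  68.7108]
relay [ 0.4705 -0.0417  0.2332]
[[-0.9767 -0.2016]
 [ 0.4688 -0.72  ]
 [ 0.6531 -0.0178]
 [-0.5671  0.3074]
 [ 0.4325 -0.8008]
 [ 0.3832 -1.2324]
 [-0.9418 -2.556 ]
 [-1.3885 -0.436 ]
 [-0.4765  0.005 ]
 [-0.2103 -1.9314]]
tab [ 0.4705 -0.0417  0.167 ]
```

```bash
cat >> h.py <<'E'
def rv(yaw,flip):
    # tool x down, tool y along +/- object x
    y=np.array([np.cos(yaw),np.sin(yaw),0])*(-1 if flip else 1); x=np.array([0,0,-1.]); z=np.cross(x,y)
    return R.from_matrix(np.c_[x,y,z]).as_rotvec()
E
python3 - <<'E'
from h import *
from rig import manip
for fl in (0,1):
    for n,p,yw in [('rel',(.47,-.042,.30),.233),('rel',(.47,-.042,.17),.233),('scale',(.554,.249,.36),-.346),('scale',(.53,.19,.36),-.346),('low',(.554,.249,.2),-.346)]:
        print(fl,n,manip.solve_ik(np.array(p),rv(yw,fl)))
E
```

```text
0 rel [-1.14346300e-01  1.36092076e-01  1.91124601e+00 -4.44089210e-16
  1.09425457e+00 -3.47346300e-01]
0 rel [-1.14346300e-01  3.28767914e-01  2.02280364e+00 -4.44089210e-16
  7.90021096e-01 -3.47346300e-01]
0 scale [ 4.02810082e-01  2.96139663e-01  1.56254746e+00 -4.44089210e-16
  1.28290553e+00  7.48810082e-01]
0 scale [ 3.23081375e-01  2.24051538e-01  1.65833551e+00 -4.44089210e-16
  1.25920560e+00  6.69081375e-01]
0 low [ 4.02810082e-01  4.61394006e-01  1.70900834e+00 -4.44089210e-16
  9.71190305e-01  7.48810082e-01]
1 rel None
1 rel None
1 scale [ 4.02810082e-01  2.96139663e-01  1.56254746e+00 -4.44089210e-16
  1.28290553e+00 -2.39278257e+00]
1 scale [ 3.23081375e-01  2.24051538e-01  1.65833551e+00 -4.44089210e-16
  1.25920560e+00 -2.47251128e+00]
1 low [ 4.02810082e-01  4.61394006e-01  1.70900834e+00 -4.44089210e-16
  9.71190305e-01 -2.39278257e+00]
```

```bash
python3 - <<'E'
from h import *
from rig import manip
o=rv(.233,0)
manip.move_to(np.array([.4705,-.0417,.30]),o)
p=manip.get_position();r=manip.get_ee_rot();c=manip.camera('wrist')
cv2.imwrite('pics/w1.png',c['image'][:,:,::-1]);print(p,r,o,manip.get_time(),manip.get_contact_force())
T=np.eye(4);T[:3,:3]=R.from_rotvec(r).as_matrix();T[:3,3]=p
np.save('w1.npy',T@np.array(c['mount']))
cam=(c['fx'],c['cx'],c['cy'],T@np.array(c['mount']))
q=[.4705,-.0417,.2332]
for P in [(0,0,.182),(0,0,.159),(-.027,0,.112),(.027,0,.112),(-.029,-.023,.058),(.029,-.023,.058),(.029,.023,.058),(-.029,.023,.058)]: print(P,proj(cam,W(q,P,.008)))
E
```

```text
[ 0.47063708 -0.04232041  0.29995978] [ 1.03664624  1.30985109 -1.03683363] [ 1.03585655  1.31044394 -1.03585655] 2.3 [-0.53177356 -0.12901305 -0.39699532]
(0, 0, 0.182) [313.62873056 205.46297699]
(0, 0, 0.159) [313.72253584 197.78190856]
(-0.027, 0, 0.112) [286.80444139 185.55903006]
(0.027, 0, 0.112) [340.93773019 185.49723714]
(-0.029, -0.023, 0.058) [289.59430067 194.39097799]
(0.029, -0.023, 0.058) [338.47146627 194.33453674]
(0.029, 0.023, 0.058) [339.26545512 155.45060447]
(-0.029, 0.023, 0.058) [288.65284888 155.50609565]
```

View pics/w1.png

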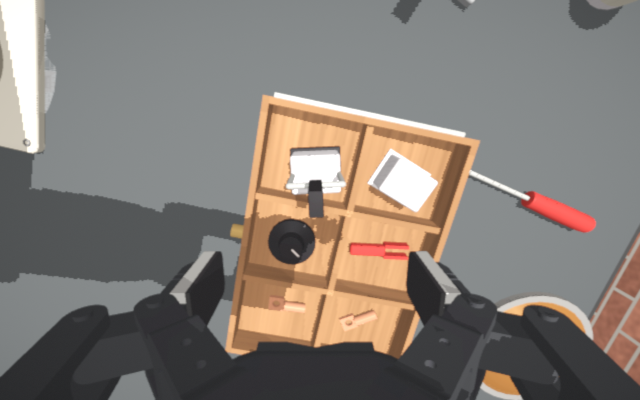

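The drawer and relay are in view: the tab is at about (316,198) and the bar runs from (288,185) to (344,184). I'll zoom in to refine the fit.

```bash
python3 - <<'E'
import cv2
a=cv2.imread('pics/w1.png')
cv2.imwrite('pics/c5.png',cv2.resize(a[140:225,265:375],None,fx=7,fy=7,interpolation=cv2.INTER_CUBIC))
E
```

```text
(no output)
```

View pics/c5.png

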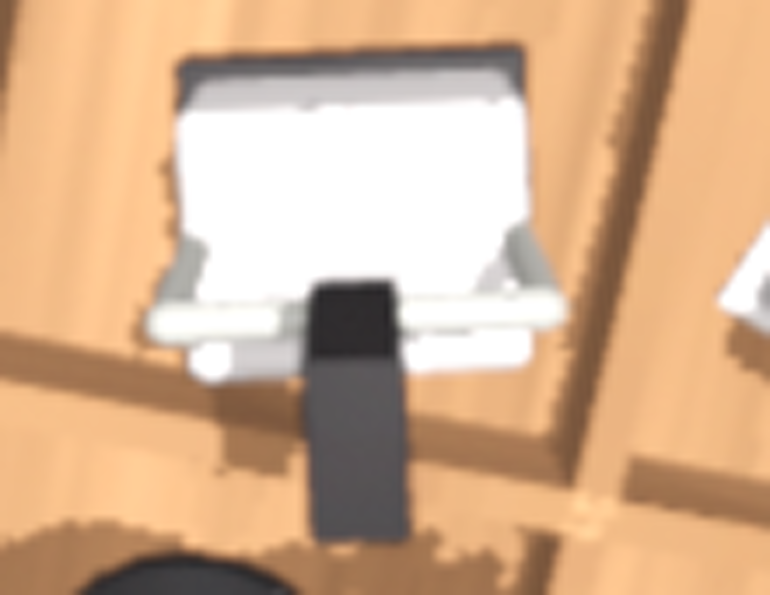

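```bash
cat >> fit1.py <<'E'
C=(307.876,314.983,201.701,np.load('w1.npy'))
wr=[(C,(-.006,.011,.182),(309,191.3)),(C,(.006,.011,.182),(322.4,191)),(C,(-.006,-.011,.182),(309.6,217.1)),(C,(.006,-.011,.182),(323.6,217.1)),
(C,(-.030,0,.112),(286,186.3)),(C,(.030,0,.112),(346,183.5)),(C,(-.029,.023,.058),(291.4,156)),(C,(.029,.023,.058),(339.3,153.9)),(C,(-.029,-.023,.058),(292.1,193.6)),(C,(.029,-.023,.058),(340.7,191.7))]
for o in (wr,wr+re):
    q,r=fit(o,[.47,-.04,.2],.008);print('relay w',q);print(r[:10])
E
python3 fit1.py | sed -n '/relay w/,$p'
```

```text
relay w [ 0.4722 -0.0403  0.2731]
[[-1.179  -0.4109]
 [ 1.0288 -0.734 ]
 [-0.4615  0.9012]
 [ 0.7615  0.3075]
 [-0.1706 -0.4824]
 [-0.0214 -0.0957]
 [-1.7796 -0.2836]
 [ 0.9262 -0.2653]
 [-0.0274  0.9554]
 [ 0.2459  0.9093]]
relay w [ 0.472  -0.0405  0.2699]
[[-1.4101 -0.3324]
 [ 0.798  -0.6079]
 [-0.7743  0.9792]
 [ 0.4489  0.4307]
 [-0.3867 -0.4938]
 [-0.235   0.0772]
 [-1.9049 -0.2936]
 [ 0.8039 -0.116 ]
 [-0.2694  0.9507]
 [ 0.0062  1.0532]]
```

```bash
python3 - <<'E'
from h import *
from rig import manip
o=rv(.272,0)
manip.move_to(np.array([.472,-.0405,.26]),o)
manip.servo_line(np.array([.472,-.0405,.170]),rate=.12)
manip.hold(.2);print('F0',manip.get_contact_force(),manip.get_position())
manip.command_gripper(0.0,60);manip.hold(.2)
print(manip.get_width(),manip.get_contact_force(),manip.get_time())
manip.servo_line(np.array([.472,-.0405,.185]),rate=.05);manip.hold(.3)
print(manip.get_width(),manip.get_contact_force(),manip.get_torque(),manip.get_position(),manip.get_time())
E
```

```text
F0 [ 0.45887332  0.08500974 -0.55987275] [ 0.47246521 -0.04054294  0.17071029]
0.011247747449404525 [-3.4928614  -0.59700524  4.86932808] 4.5417
0.01144900647188682 [-0.48529282  0.47239764 -5.30910794] [0.00185039 0.01613018 0.04429816] [ 0.47187285 -0.04048144  0.1848154 ] 5.2917
```

```bash
cat > s3.py <<'E'
from h import *
from rig import manip
p0=np.array([.472,-.0405])
manip.servo_line(np.array([*p0,.331]),rate=.12)
print('lifted',manip.get_contact_force(),manip.get_position(),manip.get_time())
q=[.5742,.3055,-.3461]
a=W(q,(0,-.06-.075,.331))
manip.move_to(a,rv(q[2],0));manip.hold(.5)
p=manip.get_position();r=manip.get_ee_rot()
print(a,p,r,rv(q[2],0),manip.get_contact_force(),manip.get_time())
T=np.eye(4);T[:3,:3]=R.from_rotvec(r).as_matrix();T[:3,3]=p
c=manip.camera('wrist');np.save('w2.npy',T@np.array(c['mount']))
cv2.imwrite('pics/w2.png',c['image'][:,:,::-1])
for n in('scene','side'): cv2.imwrite(f'pics/{n}2.png',manip.camera(n)['image'][:,:,::-1])
E
python3 s3.py; python3 - <<'E'
import cv2
a=cv2.imread('pics/scene2.png');b=cv2.imread('pics/side2.png')
cv2.imwrite('pics/c6.png',cv2.resize(a[90:250,340:540],None,fx=3.75,fy=3.75,interpolation=cv2.INTER_CUBIC))
cv2.imwrite('pics/c7.png',cv2.resize(b[50:210,190:390],None,fx=3.75,fy=3.75,interpolation=cv2.INTER_CUBIC))
E
```

```text
lifted [ 1.08900461  0.54127158 -5.13723142] [ 0.47152306 -0.0404517   0.33020413] 6.6583
[0.52840373 0.17850511 0.331     ] [0.52844363 0.17820284 0.33109669] [ 1.45981703  1.0248425  -1.45955714] [ 1.45941558  1.02512244 -1.45941558] [ 0.19093459  0.06487816 -5.30983   ] 8.1333
```

View pics/w2.png

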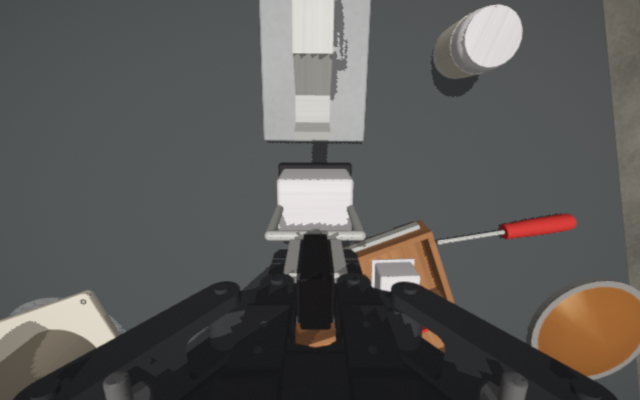

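View pics/c6.png

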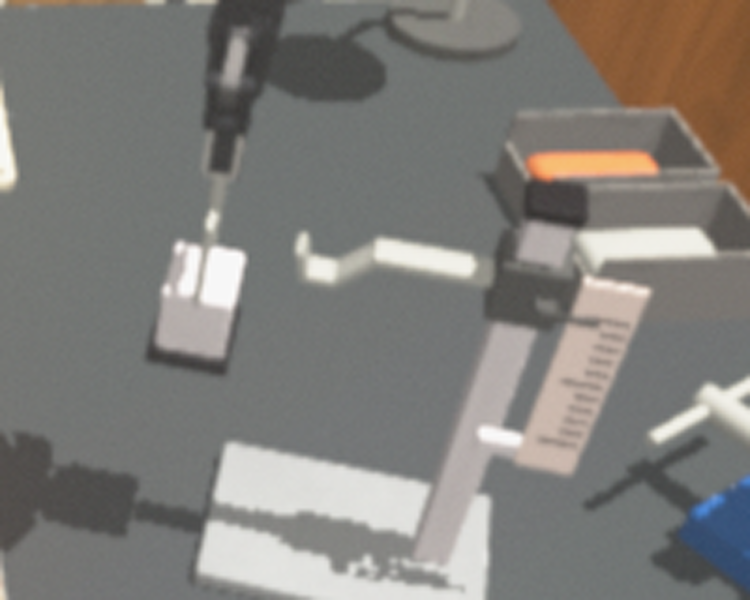

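View pics/c7.png

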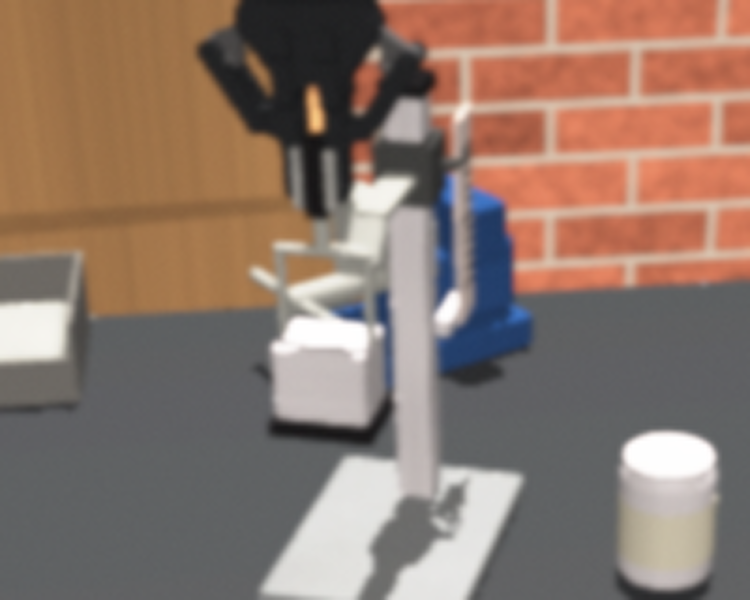

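The relay is aligned and hanging with its bar from (266,236) to (364,236) in the wrist view. The hook's seat is at about (312,110) and its tip at (312,127). I'll zoom in and refine the scale pose.

```bash
python3 - <<'E'
import cv2
a=cv2.imread('pics/w2.png')
cv2.imwrite('pics/c8.png',cv2.resize(a[0:150,240:400],None,fx=4,fy=4,interpolation=cv2.INTER_CUBIC))
cv2.imwrite('pics/c9.png',cv2.resize(a[150:270,240:400],None,fx=5,fy=5,interpolation=cv2.INTER_CUBIC))
E
```

```text
(no output)
```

View pics/c8.png

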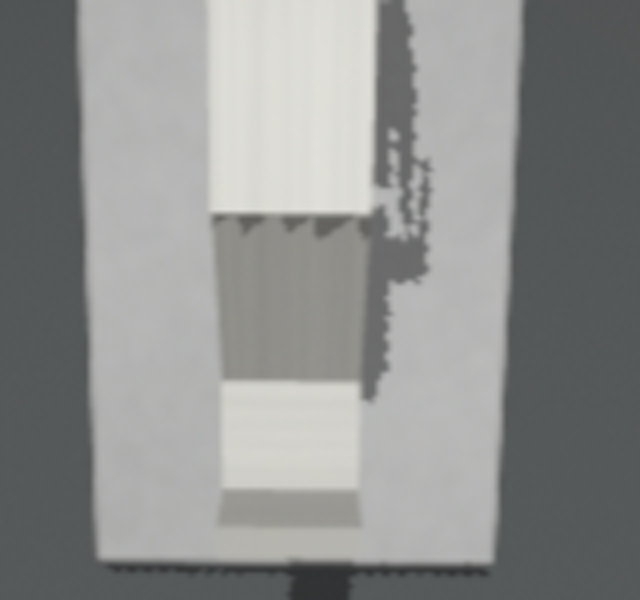

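View pics/c9.png

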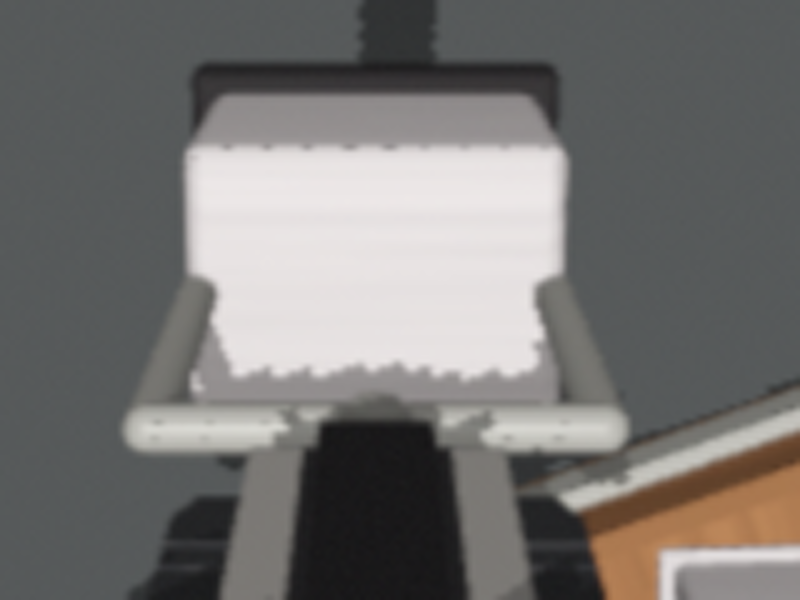

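```bash
cat > fit2.py <<'E'
from h import *
np.set_printoptions(precision=4,suppress=True)
C=(307.876,314.983,201.701,np.load('w2.npy'))
u=lambda x,y:(240+x/4,y/4)
o=[(C,(-.011,-.051,.245),u(221,381)),(C,(.011,-.051,.245),u(361,381)),(C,(-.011,-.069,.245),u(220,488)),(C,(.011,-.069,.245),u(361,488)),(C,(-.011,-.077,.262),u(217.5,544)),(C,(.011,-.077,.262),u(362,544)),
(C,(-.011,-.028,.268),u(211,213)),(C,(.011,-.028,.268),u(372,213)),(C,(-.07,-.1,.016),u(98,562)),(C,(.07,-.1,.016),u(494,563))]
q,r=fit(o,[.574,.3055,-.346],0);print('scale',q);print(r);print('seat',W(q,(0,-.06,.245)))
v=lambda x,y:(240+x/5,150+y/5)
o=[(C,(-.03,0,.112),v(123,430)),(C,(.03,0,.112),v(628,430)),(C,(-.029,.023,.058),v(188,148)),(C,(.029,.023,.058),v(566,148))]
q,r=fit(o,[.528,.178,-.346],.1683);print('relay',q);print(r);print('bar',W(q,(0,0,.112),.1683))
f=lambda p:np.concatenate([proj(c,W(p[:3],P,p[3]))-uv for c,P,uv in o])
print(least_squares(f,[*q,.1683]).x)
E
python3 fit2.py
```

```text
scale [ 0.5735  0.3032 -0.3523]
[[ 0.2146 -1.3467]
 [-0.0277 -1.1194]
 [ 0.7717  1.2437]
 [-0.5716  1.4586]
 [-0.1406  1.685 ]
 [ 0.2331  1.9127]
 [-0.3318 -7.1051]
 [ 0.1019 -6.8256]
 [-1.0862  1.0928]
 [ 0.4865  1.4675]]
seat [0.5528 0.2469 0.245 ]
relay [ 0.5295  0.1777 -0.3469]
[[ 0.145  -0.0403]
 [-0.0218  0.0179]
 [-1.4847  0.0078]
 [ 0.9211  0.0624]]
bar [0.5295 0.1777 0.2803]
[ 0.5294  0.1773 -0.3478  0.1671]
```

```bash
sed -i '/-.028,.268/s/^.*u(372,213)),//' fit2.py; python3 fit2.py; cat > s4.py <<'E'
from h import *
from rig import manip
np.set_printoptions(precision=4,suppress=True)
def F(n=12):
    a=[]
    for _ in range(n):
        manip.hold(.03);a.append(manip.get_contact_force())
    a=np.array(a);return a.mean(0),a.std(0)
if __name__=='__main__':
    q=[.5738,.3042,-.350]
    print('hang',F(),manip.get_torque())
    # bar rel tcp about +1mm x, -0.5 mm y (wrist view)
    tgt=W(q,(0,-.06,.331))-[.001,-.0005,0]
    print('target',tgt)
    manip.servo_line(tgt,rv(q[2],0),rate=.05);manip.hold(.3)
    print(manip.get_position(),manip.get_time(),F())
    for n in('scene','side','wrist'): cv2.imwrite(f'pics/{n}3.png',manip.camera(n)['image'][:,:,::-1])
    a=cv2.imread('pics/scene3.png')[90:250,340:540];b=cv2.imread('pics/side3.png')[50:210,190:390]
    cv2.imwrite('pics/c10.png',cv2.resize(np.hstack([a,b]),None,fx=2,fy=2,interpolation=cv2.INTER_CUBIC))
E
python3 s4.py
```

```text
scale [ 0.5735  0.304  -0.348 ]
[[ 0.0423 -2.4913]
 [-0.1641 -2.4203]
 [ 0.7223  0.155 ]
 [-0.587   0.2211]
 [-0.1388  0.5277]
 [ 0.2743  0.5972]
 [-1.0208  0.7774]
 [ 0.5997  0.7175]]
seat [0.553  0.2476 0.245 ]
relay [ 0.5295  0.1777 -0.3469]
[[ 0.145  -0.0403]
 [-0.0218  0.0179]
 [-1.4847  0.0078]
 [ 0.9211  0.0624]]
bar [0.5295 0.1777 0.2803]
[ 0.5294  0.1773 -0.3478  0.1671]
hang (array([-0.0081, -0.3475, -5.2109]), array([0.563 , 0.4275, 0.2816])) [-0.0313 -0.0304  0.0064]
target [0.5522 0.2483 0.331 ]
[0.5522 0.2482 0.331 ] 10.6083 (array([-0.0682, -0.1921, -5.2929]), array([0.459 , 0.3173, 0.3425]))
```

View pics/c10.png

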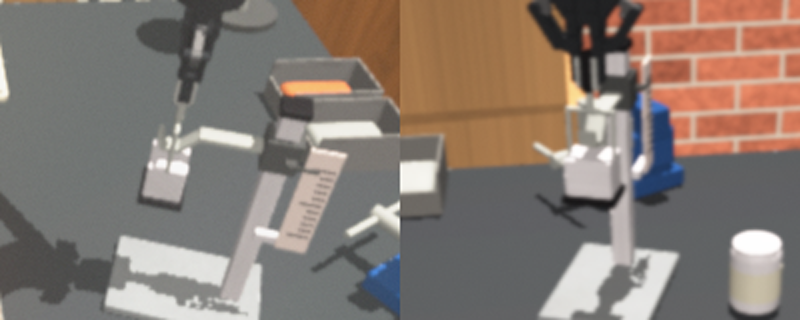

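View pics/wrist3.png

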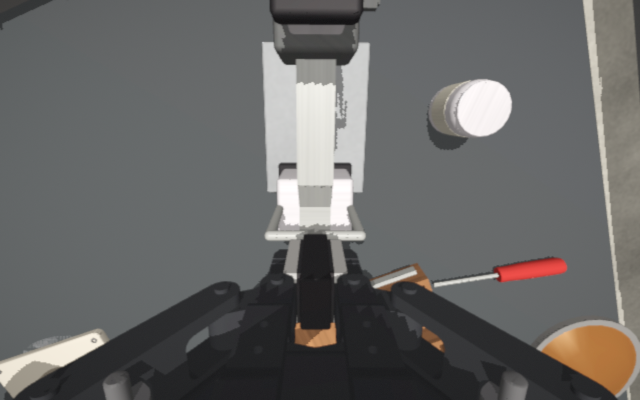

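The hook now lies inside the bail: in the wrist view the bar is at row 236 and centred on the strip at column 315. Next I lower slowly with force checks.

```bash
cat > s5.py <<'E'
from s4 import *
x,y=.5522,.2483
manip.servo_line(np.array([x,y,.308]),rate=.03)
print(F(8)[0])
out=[]
for z in [.296,.290,.280,.270]:
    manip.servo_line(np.array([x,y,z]),rate=.015);manip.hold(.2)
    f=F(15)[0];p=manip.get_position();print(z,p,f,manip.get_time())
for n in('scene','side','wrist'): cv2.imwrite(f'pics/{n}4.png',manip.camera(n)['image'][:,:,::-1])
a=cv2.imread('pics/scene4.png')[90:250,340:540];b=cv2.imread('pics/side4.png')[50:210,190:390]
cv2.imwrite('pics/c11.png',cv2.resize(np.hstack([a,b]),None,fx=2,fy=2,interpolation=cv2.INTER_CUBIC))
E
python3 s5.py
```

```text
[ 0.0188 -0.246  -5.1513]
0.296 [0.5522 0.2483 0.296 ] [-0.0418 -0.0872 -4.9034] 13.9917
0.29 [0.5522 0.2483 0.29  ] [-0.2786  0.0732 -4.3664] 15.2417
0.28 [0.5522 0.2483 0.28  ] [ 0.818  -0.1571 -3.6044] 16.7583
0.27 [0.5522 0.2483 0.27  ] [ 0.8752  0.3372 -2.8505] 18.275
```

View pics/c11.png

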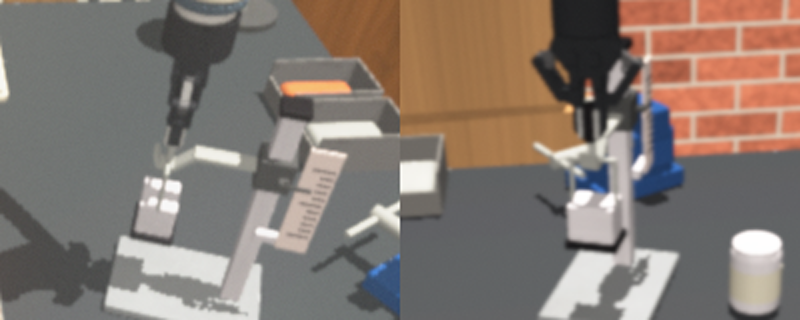

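View pics/wrist4.png

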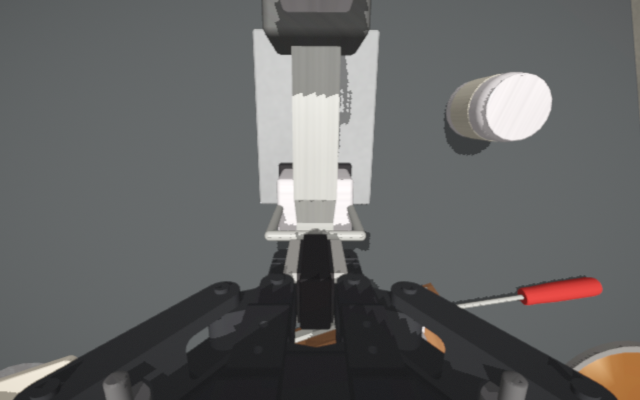

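The scale is following with a slope of about 77 N/m, and first contact was at TCP z of about 0.299. I continue towards zero force.

```bash
cat > s6.py <<'E'
from s4 import *
x,y=.5522,.2483
zs=[.290,.280,.270];fs=[-4.3664,-3.6044,-2.8505]
for z in [.255,.245,.238]:
    manip.servo_line(np.array([x,y,z]),rate=.018);manip.hold(.25)
    f,s=F(30);zs.append(z);fs.append(f[2]);print(z,manip.get_position(),f,manip.get_torque(),manip.get_time())
k=np.polyfit(zs,fs,1);print(k,-k[1]/k[0])
E
python3 s6.py
```

```text
0.255 [0.5522 0.2483 0.255 ] [ 1.0791  0.2546 -1.7807] [ 0.0045 -0.2954 -0.0622] 20.6583
0.245 [0.5522 0.2483 0.245 ] [ 1.221   0.3077 -0.7662] [ 0.072  -0.2281 -0.0057] 22.6167
0.238 [0.5522 0.2483 0.238 ] [ 1.422   0.4865 -0.3109] [ 0.0473 -0.2859 -0.0067] 24.4083
[-78.5151  18.3696] 0.23396291699911398
```

```bash
cat > s7.py <<'E'
from s4 import *
for x,y,z in [(.5522,.2483,.235),(.5537,.2483,.235)]:
    manip.servo_line(np.array([x,y,z]),rate=.01);manip.hold(.25)
    f,s=F(25);print(x,y,z,f,manip.get_torque(),manip.get_time())
for n in('scene','side','wrist'): cv2.imwrite(f'pics/{n}5.png',manip.camera(n)['image'][:,:,::-1])
a=cv2.imread('pics/scene5.png')[130:230,380:480];b=cv2.imread('pics/side5.png')[90:190,240:340]
cv2.imwrite('pics/c12.png',cv2.resize(np.hstack([a,b]),None,fx=4,fy=4,interpolation=cv2.INTER_CUBIC))
E
python3 s7.py
```

```text
0.5522 0.2483 0.235 [ 1.4105  0.249  -0.1494] [ 0.1046 -0.367  -0.0067] 25.9417
0.5537 0.2483 0.235 [-1.6619 -1.494  -0.1235] [-0.524   0.289  -0.0099] 27.325
```

View pics/c12.png

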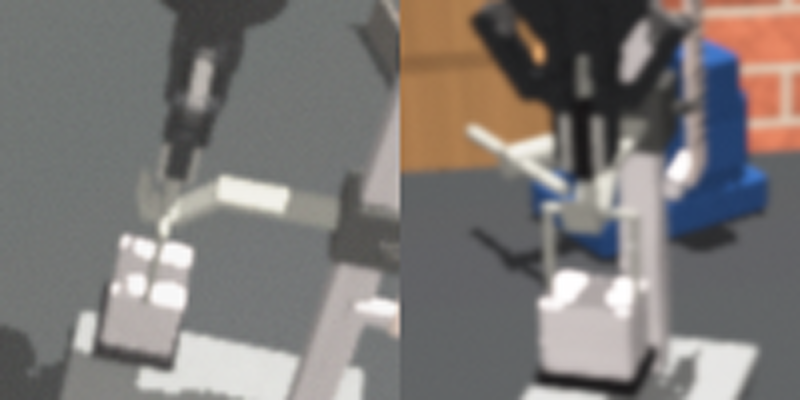

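View pics/wrist5.png

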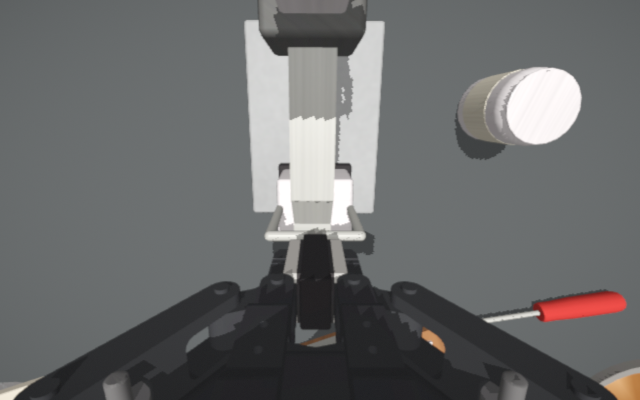

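The lateral force is just friction on the seat: 1.5 mm flips its sign. I'll centre it, lower the grip force, then release.

```bash
cat > s8.py <<'E'
from s4 import *
manip.servo_line(np.array([.5530,.2484,.2342]),rate=.01);manip.hold(.2)
print(F(20)[0],manip.get_torque(),manip.get_time())
manip.command_gripper(0.010,20);manip.hold(.2)
print(F(15)[0],manip.get_width(),manip.get_time())
E
python3 s8.py
```

```text
[ 2.1284 -1.8649  0.1043] [-0.3043 -0.5662 -0.0032] 28.6
[ 2.7066 -0.3443 -0.0968] 0.011578574806835093 29.5167
```

```bash
cat > s9.py <<'E'
from s4 import *
x,y=.5530,.2484
for i in range(4):
    f=F(15)[0];print(x,y,f,manip.get_time())
    if np.hypot(f[0],f[1])<.6: break
    x+=f[0]*.00015;y+=f[1]*.00015
    manip.servo_line(np.array([x,y,.2342]),rate=.01);manip.hold(.1)
E
python3 s9.py
```

```text
0.553 0.2484 [ 2.8503  0.0791 -0.1099] 30.0167
0.5534275407471226 0.2484118632130264 [0.4055 1.2032 0.1519] 30.8667
0.553488369485791 0.24859233627917512 [-1.4774  0.4237  0.0481] 31.7167
0.5532667604782296 0.24865588576257616 [-1.6306 -1.0966 -0.1564] 32.5667
```

Lateral forces are now small and the contact is stiff, so any release movement should be under a millimetre. Vertical force is about 0. Releasing.

```bash
cat > s10.py <<'E'
from s4 import *
manip.command_gripper(0.030);print(manip.get_width(),manip.get_time())
manip.hold(.3);print(F(15)[0],manip.get_time())
for n in('scene','side','wrist'): cv2.imwrite(f'pics/{n}6.png',manip.camera(n)['image'][:,:,::-1])
a=cv2.imread('pics/scene6.png')[130:230,380:480];b=cv2.imread('pics/side6.png')[90:190,240:340]
cv2.imwrite('pics/c13.png',cv2.resize(np.hstack([a,b]),None,fx=4,fy=4,interpolation=cv2.INTER_CUBIC))
E
python3 s10.py
```

```text
0.030339278908616096 33.2333
[-0.1963  0.0511 -0.2414] 34.0333
```

View pics/c13.png

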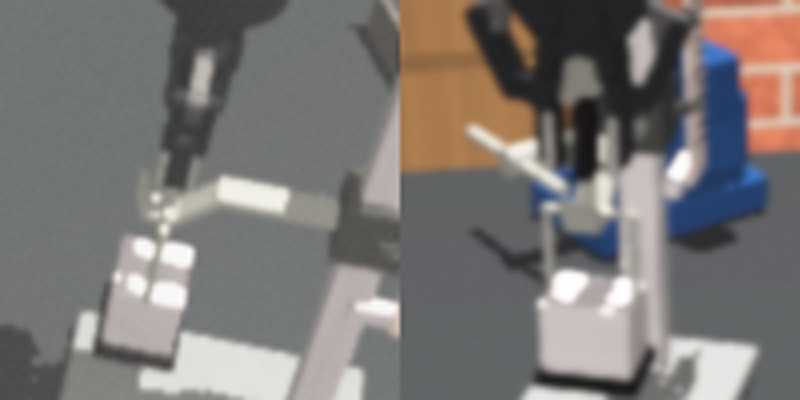

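View pics/wrist6.png

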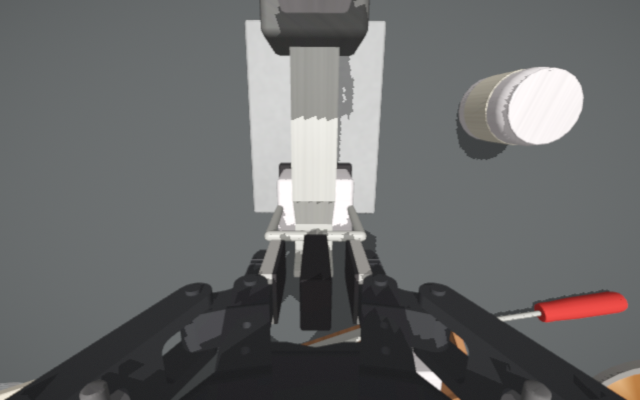

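Released: the fingers stand clear on both sides of the tab (columns 272 and 358, tab at 315), and the relay hasn't moved. Retreating straight up.

```bash
cat > s11.py <<'E'
from s4 import *
p=manip.get_position()
manip.servo_line(np.array([p[0],p[1],.36]),rate=.06)
manip.hold(2)
print(F(10)[0],manip.get_time())
ims=[]
for k in (7,8):
    for n in('scene','side'):
        im=manip.camera(n)['image'][:,:,::-1];cv2.imwrite(f'pics/{n}{k}.png',im)
    manip.hold(.3)
d=[np.abs(cv2.imread(f'pics/{n}7.png').astype(int)-cv2.imread(f'pics/{n}8.png')).max() for n in('scene','side')];print('diff',d)
a=cv2.imread('pics/scene8.png')[90:250,340:540];b=cv2.imread('pics/side8.png')[50:210,190:390]
cv2.imwrite('pics/c14.png',cv2.resize(np.hstack([a,b]),None,fx=2,fy=2,interpolation=cv2.INTER_CUBIC))
E
python3 s11.py
```

```text
[ 0.0193 -0.2175  0.0481] 38.7667
diff [np.int64(18), np.int64(4)]
```

View pics/c14.png

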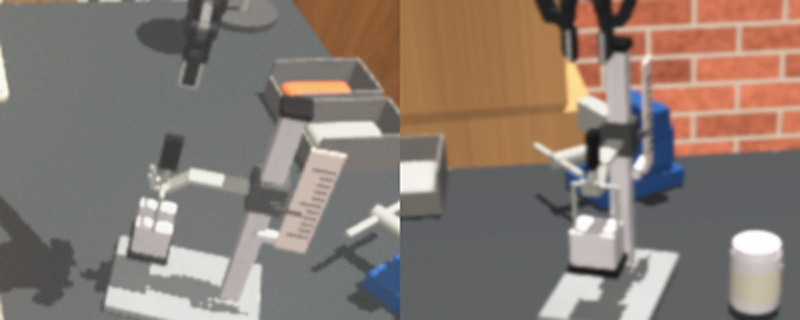

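View pics/scene8.png

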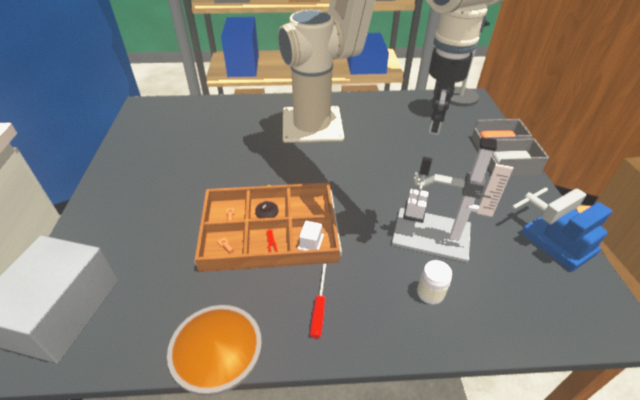

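The relay hangs upright on the hook (scene view about (418,200)), the gripper is well clear, and the drawer contents are where they were. I'll do one more stillness check before handing in.

```bash
python3 - <<'E'
from rig import manip
import numpy as np,cv2
manip.hold(5)
g=[]
for i in range(4):
    g.append(manip.camera('scene')['image'].astype(int));manip.hold(.12)
for i in range(1,4):
    d=np.abs(g[i]-g[0]).max(2);print(d.max(),np.argwhere(d>10)[:5].tolist())
a=cv2.cvtColor(cv2.imread('pics/scene0.png'),cv2.COLOR_BGR2RGB).astype(int)
print('t',manip.get_time())
manip.sign_off()
E
```

```text
18 [[231, 269], [237, 271], [237, 272], [240, 269], [297, 321]]
18 [[236, 269], [238, 272], [240, 269], [302, 322], [303, 321]]
21 [[104, 33], [238, 270], [240, 269], [240, 271], [241, 269]]
t 45.2333
the job is handed in; nothing more can be done
```

The relay is hanging on the scale's hook, let go, and I handed the job in at about 45 s; `sign_off()` reports no verdict.

**What I did:** I found the relay and scale in the camera images, gripped the tab, and lifted the relay out of the drawer. With the bail turned to match the scale, I brought it over the hook tip onto the seat. I then lowered it at 10–18 mm/s over about 65 mm of hook travel. The vertical force on the gripper fell at about 78 N/m, close to the stated 80 N/m, until the spring carried all of the roughly 5.2 N weight. The last vertical reading before I opened the gripper was −0.16 N, with 0.3 N noise. After that I backed straight up.

**Last checks:**
- **Hanging:** The relay hangs upright with the fingers clear of it. It did not visibly move on release or afterwards.
- **Stillness:** In the final frames about 0.5 s apart, the only pixel changes I listed were on the red fuse puller, the red screwdriver and the background. They look like image noise; none was at the relay or scale.
- **Other things:** The drawer and bench items look where they started, but I only compared them by eye.

**Didn't go cleanly:** The sideways friction force on the hook seat kept changing sign as I tried to cancel it. I released with up to about 2 N sideways still on it and saw no visible swing. I had no direct reading of hook speed, so the claim that the pointer never jumped rests on the slow lowering and the near-zero force at release.

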